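# Pin the sliding stop of the slicing guide

## Robot

A 6-joint arm with a two-finger parallel gripper is mounted at the origin on a cart in front of the work surface, level with it; the furniture and walls round the work are solid. World frame = base frame: x ahead of the robot, y to its left, z up, the work surface at z = 0. Lengths are in m, angles in rad, forces in N, time in s.
With the tool pointing down it reaches from about 0.25 to 0.8 m from the base axis. Payload 8.5 kg.
Tool frame: the origin (TCP) lies between the finger pads; the fingertips stand 19 mm ahead of it and the grasp point (between the pads) is the TCP; z points along the fingers, y is the line along which they close (so a half turn about z gives the same grasp; the last joint's range is limited). The gripper opens to 85 mm and grips with 20 to 120 N. Pads are 22 mm wide; open, the fingers measure 114 mm over their backs; the gripper's body (76 mm by 85 mm) begins 54 mm behind the grasp point. The pads swing forward as they close: fully open they stand 13 mm farther back than shut.
Start: joints at [-1.286, 0.238, -0.013, 1.319, 0, 1.571], TCP at [0.147, -0.504, 0.25] pointing down, gripper open.
Joint ranges: [-2.66, 2.66], [-1.03, 1.9], [-1.14, 1.46], [-1.82, 2.27], [-1.45, 1.34], [-3.14, 3.14]. Speed limits (rad/s): [2.22, 2.22, 2.79, 3.14, 3.14, 3.14].

## Interface

Orientations are given as a 3x3 rotation matrix whose columns are the frame's x, y, z axes.
In Python, from workcell import observe, cams, job gives the robot as it stands.
- The arm moves only by the tool jog_arm, never from a script. Its argument "increments" is a list of rows, each a list of 5 numbers: the opening, from 0 (shut) to 1 (fully open), then the shift along the world's x, y, z in cm, then the turn about the world's z in rad. In form: [[grip, tx, ty, tz, turn], ...]. A call has exactly 5 rows; each row shifts and turns the commanded pose from where the row before left it; what a row does not reach is not made up. A row lasts 1/10 s, in which the tool goes at most 50 mm and 8.59 degrees, less where a joint would pass 70% of its speed; a pose out of reach is approached as far as the arm can. A call is refused whole if a number of a shift passes 5 or a number of a turn 0.15, either way. A call with a gripper value outside its range is refused whole. The fingers move at their own pace and stop on an object; the grip force is fixed at half the most. Time passes only in rows, so rows that do not move let the fingers close, or fill a call up. It gives the time, the measured TCP pose, the force, the opening and the grip force at its end, in the units of the state.
- observe(): the state, without advancing time (a new reading comes with each control period).
- cams.snapshot(name): name is "scene" or "top"; returns (picture, depth): 384x512x3 uint8, red, green, blue; 384x512 float32, m along the optical axis (not along the pixel's ray), 0 where there is no reading.
- cams.get_calibration(name): a dict with "vertical_fov" (degrees; the focal length in pixels is half the picture's height over the tangent of half this angle, whatever the lens; pixels are square), "cx", "cy" (the principal point, pixels), "cam_to_world" (4x4, takes a point from camera to world coordinates). Camera axes: x right, y up, looking along -z (the intrinsics and any distortion apply to the point x, -y, -z); pixel columns grow to the right and rows downward; lengths in m; the calibration is good to about 2 mm. A picture is of the moment at which its call begins. get_calibration takes no time and is no camera call.
- job.job_done(): hands the job in; it is judged then, once.
The state is a dict: "t": time; "joint_pos": joint angles; "qd": joint speeds; "joint_torque": joint torques, N m; "eef_pos": TCP position; "tcp_rot": TCP orientation; "wrist_force": force on the tool from outside, world axes, zero at the start; "ft_torque": the same for the moment, N m; "grip_width": finger opening in m; "grasp_force": force on a finger pad.
Only numpy, scipy, OpenCV 4.12 (cv2) and the standard library are available. Lean on these libraries where they do the work, as an engineer would, in place of code of your own. Each camera call takes 0.05 s, during which the arm holds its last target. There are 200 camera calls.

## Task

Take the lock pin out of its parking block and put it into the boss of the slicing guide's sliding saddle. Its lock hole is hidden under the saddle: with the pin tip resting lightly on the strip below, slide the saddle along until the tip drops into the hole, then press the pin fully home so that its head sits flat on the boss, and let go. Press gently throughout and leave the things around in their places.

Things in the scene. Friction and masses are not known exactly. Their poses are not given: they have to be found in the camera images.
- pin: Loose steel lock pin, 0.1 kg, standing tip down in the parking block. Round shank 10 mm in diameter, 34 mm long, with a 2 mm tapered tip (8 mm across at its end); above it a round head 22 mm in diameter and 28 mm tall, to be gripped from above. Origin at the end of the tip, z up along the pin: head underside at z = 34 mm, head top at 62 mm.
- pin_tip (a point): End of the pin's tip (the pin's origin).
- park_block: Fixed wooden block 60 x 60 x 40 mm with a 13 mm hole down through its centre; the pin hangs in it by its head, which rests on the block's top. Origin at the centre of its underside.
- guide: Slicing guide, fixed: light wooden base 110 mm (x) by 385 mm (y) by 14 mm, from y = -155 to +230 mm, with an end block at -y and a grooved bread bed (top at z = 32 mm) at +y. Origin on the underside, below the middle of the saddle's travel; the saddle slides along the guide's y axis.
- strip_top (a point): Point on the guide's centre line, 30 mm above its origin: top of the aluminium strip hidden under the saddle, held fast. The strip has one round lock hole on the centre line, 12 mm in diameter, 1 mm chamfer, 16 mm deep. It can not be seen; its y in the guide's frame is -11 to +33 mm and differs from guide to guide; always 15 to 67 mm to the +y side (towards the upright stop) of the boss as found.
- saddle (a joint): Sliding saddle: aluminium cover plate 78 x 150 mm with a square steel boss 34 x 34 mm, and an upright wooden stop (78 mm wide, 8 mm thick, top 97 mm above the guide's underside) 80 mm to +y of the boss. Value in m: the boss's y in the guide's frame; travel -0.040 to 0.040, starts at -0.034 to -0.026. It stays where it is left; about 1.5 N of friction.
- boss_mouth (a point): Centre of the boss's mouth, on its top face, 52 mm above the guide's underside. Bore straight down through boss and plate: 12 mm in diameter, 3 mm chamfer at the mouth. With the tip on the strip the head's underside stands 12 mm above the boss; with the tip in the lock hole the head comes down onto the boss and the tip is 18 mm above the guide's underside.
- timer: Bystander: white and grey kitchen timer, 64 x 64 x 49 mm, loose. Origin at the centre of its underside.
- bowl: Bystander: small grey-brown pinch bowl, 62 mm across, 31 mm tall, loose. Origin at the centre of its underside.
- cup: Bystander: green and white espresso cup with a handle, 64 x 89 x 48 mm, loose. Origin at its underside.

How it is judged:
By the outcome, as a careful person would: the job done as asked, in the order asked, and still so for the second after the job is handed in, with the robot touching nothing.
It also fails if it takes over 67 s, if anything falls off the work surface, if the arm or the gripper's body presses on something with over 40 N, if the wrist force passes 120 N, or if a joint passes its speed limit or range.

## Working session

There is one attempt and no reset: what is moved stays moved. The work goes in short steps, Python scripts to look and compute and a tool call to move; the robot and the scene stay as the last step left them, time stands still between calls to the robot, and variables do not carry over. Pictures are saved under pics/ and viewed, at most 10 in all, crops included, and the job is handed in when it is done.

Besides the shell and the picture viewer there is one more tool, called by a JSON object that holds its "name" and its "arguments". jog_arm: Moves the arm, as the interface text tells. Its arguments: {"type":"object","properties":{"increments":{"type":"array"}},"required":["increments"]}

```bash
mkdir -p pics; ls; cat > h.py <<'E'
import numpy as np, cv2
from workcell import observe, cams, job
def snap(n, name):
    im,d=cams.snapshot(n); cv2.imwrite(f'pics/{name}.png',im[:,:,::-1]); np.savez(f'pics/{name}.npz',im=im,d=d); return im,d
def world(n,d):
    c=cams.get_calibration(n); f=192/np.tan(np.radians(c['vertical_fov'])/2)
    v,u=np.mgrid[0:384,0:512]; M=np.array(c['cam_to_world'])
    P=np.stack([(u-c['cx'])/f*d,-(v-c['cy'])/f*d,-d],-1)
    return P@M[:3,:3].T+M[:3,3]
E
python3 - <<'E'
from h import *
for n in ('top','scene'):
    print(cams.get_calibration(n)); snap(n,n+'0')
s=observe(); print({k:np.round(v,3).tolist() for k,v in s.items()})
E
```

```text
pics
{'vertical_fov': 43.527951232284266, 'cx': 252.5929224636554, 'cy': 191.03018343815577, 'cam_to_world': array([[ 0.01913457,  0.98533924, -0.16953009,  0.24661485],
       [-0.99981326,  0.01839851, -0.00591179,  0.02133049],
       [-0.00270602,  0.16961155,  0.98550728,  1.41293228],
       [ 0.        ,  0.        ,  0.        ,  1.        ]])}
{'vertical_fov': 52.95327732543751, 'cx': 257.4544471142939, 'cy': 194.2434235470341, 'cam_to_world': array([[ 0.69429542,  0.32514006, -0.64205748, -0.30546963],
       [-0.71956151,  0.29674623, -0.62783191, -0.76612111],
       [-0.01360517,  0.89790067,  0.43998782,  0.60810685],
       [ 0.        ,  0.        ,  0.        ,  1.        ]])}
{'t': 0.1, 'joint_pos': [-1.286, 0.239, -0.014, 1.319, 0.0, 1.571], 'qd': [0.002, -0.003, 0.002, 0.001, 0.001, -0.002], 'joint_torque': [0.0, -53.972, 34.7, 0.014, -0.0, 0.0], 'eef_pos': [0.147, -0.504, 0.25], 'tcp_rot': [[0.96, 0.281, -0.0], [0.281, -0.96, 0.001], [0.0, -0.001, -1.0]], 'wrist_force': [-0.341, 0.051, 0.293], 'ft_torque': [-0.028, -0.027, 0.014], 'grasp_force': 0.0, 'grip_width': 0.085}
```

View pics/top0.png

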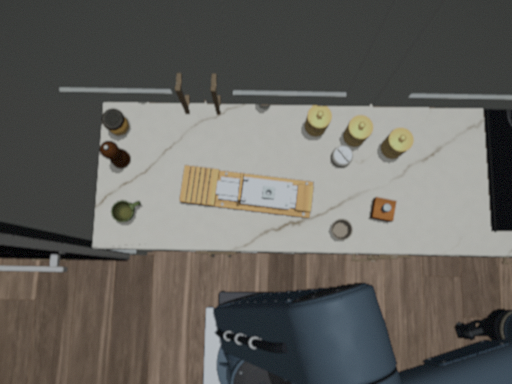

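View pics/scene0.png

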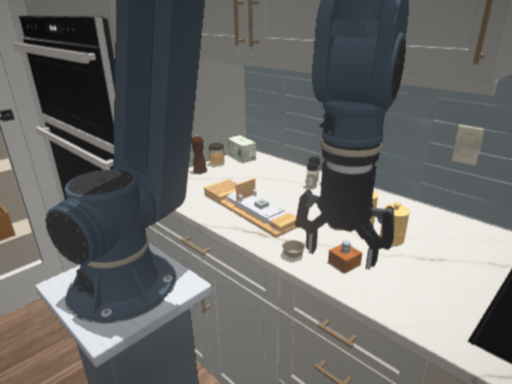

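The top view shows the guide at u 181–312, v 165–217, with the boss near (268,192). The park block and pin are near (384,209), the bowl at (341,230), the timer at (343,156) and the cup at (123,211). I'll enlarge the boss and pin regions.

```bash
python3 - <<'E'
from h import *
a=np.load('pics/top0.npz'); im,d=a['im'],a['d']; b=np.load('pics/scene0.npz')
def crop(im,u0,v0,w,h,k): return cv2.resize(im[v0:v0+h,u0:u0+w],None,fx=k,fy=k,interpolation=cv2.INTER_NEAREST)
A=crop(im,175,155,145,70,5)[:, :, ::-1]; B=crop(im,365,190,40,40,5)[:,:,::-1]; C=crop(b['im'],200,175,105,60,5)[:,:,::-1]
o=np.zeros((600,800,3),np.uint8)
o[:300,:725-0]=A[:300]; o[300:600,:525]=C; o[300:500,560:760]=B
cv2.imwrite('pics/crop0.png',o)
W=world('top',d)
hsv=cv2.cvtColor(im,cv2.COLOR_RGB2HSV)
np.set_printoptions(precision=3,suppress=True)
print('noise table', W[225:240,280:300,2].mean(), W[225:240,280:300,2].std())
print((W[183:202,258:280,2]*1000).round().astype(int))
print((W[196:224,370:398,2]*1000).round().astype(int))
E
```

```text
noise table 0.013606647500523348 0.14066590144240193
[[  37   38   39   38   35   35   33   31   38   34   31   41   38   37
    33   37   35   37   35   35   36   36]
 [  34   34   36   35   31   35   34   32   38   38   36   39   39   40
    30   33   31   37   32   34   39   33]
 [  41   36   36   36   38   37   36   39   37   35   41   36   35   36
    33   34   34   35   37   41   41   38]
 [  35   40   38   34   34   54   47   50   36   34   34   36   35   33
    39   32   35   34   40   39   35   35]
 [  37   38   38   35   37   52   50   48   49   53   49   48   48   51
    54   55   42   38   41   37   36   38]
 [  34   41   37   35   37   53   49   59   49   56 1413   50   51   51
    52   49   56   33   41   36   39   34]
 [  41   41   36   40   40   51   46   48   51   57   49   50   54   50
    55   50   50   38   38   44   37   35]
 [  34   33   39   43   33   47   49   53   53   49   55 1413   50   49
    46   58   49   33   41   35   41   32]
 [  35   35   33   31   30   46   47   49   51   44   34   43   50   49
    55   53   50   39   37   31   35   34]
 [  39   38 
[... 4499 characters left out ...]
6    7   10   19   18   23   33   36   37   40
    42   35   40   42   39   39   37   42   38   43    1   -3   -2    0]
 [   1    2    5   -3    2    0    5    4    3   10   16   17   23   21
    24   28   34   34   34   40   41   39   43   42   -1   -2   -1    0]
 [  -1   -3    0    1    2   -4    3    2    0    0    0    0    0    4
    10   10   15   18   19   23   24   36   40    4    2   -2   -2    2]
 [   3    4    5   -1    1    2    2   -2    2    2   -5    0    2   -3
    -3    0    0    5    5   10   17    1   -3   -2    0    4   -5    1]
 [  -2   -4   -2   -2    0   -1   -7    0    3   -2   -3    0    0   -2
     3    1   -3   -3    3    1    0   -6    1   -6   -3   -1    0   -2]]
```

View pics/crop0.png

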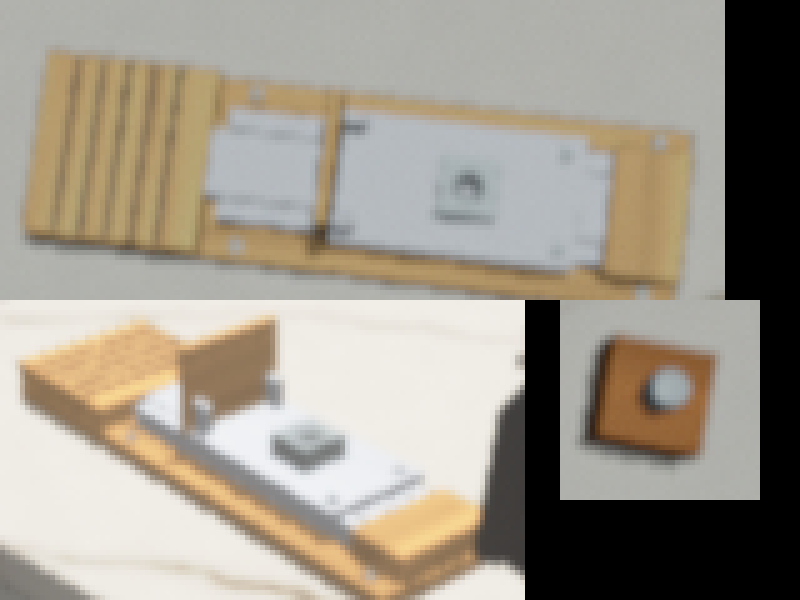

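The crop shows the boss centre at about (268.5,192.5), the upright stop at u≈240, and the pin head at about (386.5,208) on the block. Depth is usable, so I'll measure from it.

```bash
cat >> h.py <<'E'
def ray(n,u,v,z):
    c=cams.get_calibration(n); f=192/np.tan(np.radians(c['vertical_fov'])/2); M=np.array(c['cam_to_world'])
    r=M[:3,:3]@np.array([(u-c['cx'])/f,-(v-c['cy'])/f,-1]); o=M[:3,3]
    return o+r*(z-o[2])/r[2]
E
python3 - <<'E'
from h import *
np.set_printoptions(precision=4,suppress=True)
a=np.load('pics/top0.npz'); im,d=a['im'],a['d']; W=world('top',d); Z=W[...,2]
v,u=np.mgrid[0:384,0:512]
def cen(m,z,lab):
    uu,vv=u[m].mean(),v[m].mean(); print(lab,m.sum(),uu,vv,ray('top',uu,vv,z))
box=lambda u0,u1,v0,v1:(u>=u0)&(u<u1)&(v>=v0)&(v<v1)
cen(box(378,395,200,216)&(Z>.06)&(Z<.08),.068,'head')
bm=(box(258,280,183,202)&(Z>.0445)&(Z<.065)).astype(np.uint8)
bm=cv2.morphologyEx(bm,cv2.MORPH_CLOSE,np.ones((5,5),np.uint8)); r=cv2.minAreaRect(np.argwhere(bm)[:,::-1].astype(np.float32)); print(r)
cen(bm>0,.052,'boss'); 
gm=(box(170,325,155,225)&(Z>.007)&(Z<.12)).astype(np.uint8); gm=cv2.medianBlur(gm,3)
r=cv2.minAreaRect(np.float32(W[gm>0][:,:2]));print('guide',r, cv2.boxPoints(r))
# axis from plate (z 36) side edges and stop
sm=box(225,260,165,215)&(Z>.07)&(Z<.11)
P=W[sm]; print('stop',sm.sum(),P.mean(0)); 
dd=np.linalg.svd(P[:,:2]-P[:,:2].mean(0))[2][0]; print('stop dir',dd, 'yaxis angle', np.degrees(np.arctan2(dd[1],dd[0])))
pm=(box(240,300,165,215)&(Z>.03)&(Z<.06)).astype(np.uint8); pm=cv2.medianBlur(pm,5)
gm2=cv2.findContours(gm,0,1)[0]; c=max(gm2,key=cv2.contourArea)
r=cv2.minAreaRect(c);print('guide px',r)
# block
kb=box(365,405,190,228)&(Z>.033)&(Z<.08); cen(kb,.04,'block')
r=cv2.minAreaRect(np.argwhere(kb)[:,::-1].astype(np.float32)); print(r, ray('top',*r[0],.04))
# bystanders
for l,b in (('bowl',(325,357,215,245)),('timer',(325,357,140,172)),('cup',(105,145,195,228))):
    m=box(*b)&(Z>.015)&(Z<.1); P=W[m]; print(l,P.min(0),P.max(0))
# stuff tall near path
m=(Z>.08)&(Z<.4)&box(100,480,105,250); n,lab,st,ce=cv2.connectedComponentsWithStats(m.astype(np.uint8))
for i in range(1,n):
    if st[i,4]>15: q=W[lab==i]; print('tall',ce[i],np.percentile(q,2,0),np.percentile(q,98,0))
# scene check of head & boss
b=np.load('pics/scene0.npz'); Ws=world('scene',b['d'])
for l,c,zl,zh in (('head',(.2,-.37),.06,.075),('boss',(.26,-.03),.047,.06)):
    m=(np.hypot(Ws[...,0]-c[0],Ws[...,1]-c[1])<.06)&(Ws[...,2]>zl)&(Ws[...,2]<zh); print('scene',l,m.sum(),Ws[m].mean(0) if m.any() else '')
E
```

```text
head 51 386.47058823529414 207.5686274509804 [ 0.4377 -0.3488  0.068 ]
((268.13079833984375, 192.453857421875), (11.783299446105957, 12.03136920928955), 7.125016689300537)
boss 145 268.06206896551726 192.37241379310345 [ 0.4776 -0.015   0.052 ]
guide ((0.39706674218177795, 0.05832943320274353), (0.3852766156196594, 0.2900955379009247), 83.2369384765625) [[ 0.2303 -0.1159]
 [ 0.5184 -0.15  ]
 [ 0.5638  0.2325]
 [ 0.2757  0.2667]]
stop 96 [0.4849 0.0638 0.0931]
stop dir [-0.9945  0.1044] yaxis angle 174.00830854681107
guide px ((246.40771484375, 191.73846435546875), (132.2210235595703, 38.07866287231445), 7.125016689300537)
block 446 383.914798206278 209.0067264573991 [ 0.4374 -0.3491  0.04  ]
((383.98077392578125, 209.09616088867188), (21.96500587463379, 20.98442268371582), 11.309932708740234) [ 0.4371 -0.3493  0.04  ]
bowl [ 0.3465 -0.2585  0.0153] [ 0.4077 -0.1973  0.0367]
timer [ 0.5637 -0.2773  0.0152] [ 0.6456 -0.2013  0.0797]
cup [0.3848 0.3551 0.0153] [0.4489 0.4344 0.0538]
tall [318.8718 117.0534] [ 0.6602 -0.1871  0.085 ] [ 0.7202 -0.1243  0.1193]
tall [112.0339 119.1073] [0.6483 0.4093 0.0803] [0.706  0.4662 0.091 ]
tall [359.9599 127.3427] [ 0.6307 -0.3034  0.0859] [ 0.6949 -0.2405  0.1192]
tall [400.1842 140.0257] [ 0.5945 -0.4174  0.0851] [ 0.6588 -0.353   0.1186]
tall [109.4968 150.3669] [0.5524 0.4044 0.0981] [0.5971 0.4478 0.1571]
tall [240.2584 186.2809] [0.4495 0.0571 0.0808] [0.5238 0.0697 0.0997]
scene head 0 
scene boss 0
```

{"name": "jog_arm", "arguments": {"increments": [[1,2.9,1.55,-0.8,0.118],[1,2.9,1.55,-0.8,0.118],[1,2.9,1.55,-0.8,0.118],[1,2.9,1.55,-0.8,0.118],[1,2.9,1.55,-0.8,0.118]]}}

```text
t: 0.6
eef_pos: [0.2934, -0.4254, 0.2097]
tcp_rot: [[0.638, 0.77, -0.0], [0.77, -0.638, 0.0], [0.0, -0.001, -1.0]]
wrist_force: [-0.2, -1.1, -0.5]
grip_width: 0.0857
grasp_force: 0.0
```

{"name": "jog_arm", "arguments": {"increments": [[1,2.9,1.55,-0.8,0.118],[1,2.9,1.55,-0.8,0.118],[1,2.9,1.55,-0.8,0.118],[1,2.9,1.55,-0.8,0.118],[1,2.9,1.55,-0.8,0.118]]}}

```text
t: 1.1
eef_pos: [0.4385, -0.3479, 0.1696]
tcp_rot: [[0.101, 0.995, -0.001], [0.995, -0.101, 0.0], [0.0, -0.001, -1.0]]
wrist_force: [0.7, 0.1, -0.2]
grip_width: 0.0849
grasp_force: 0.0
```

{"name": "jog_arm", "arguments": {"increments": [[1,0,0,0,0],[1,0,0,0,0],[1,0,0,0,0],[1,0,0,0,0],[1,0,0,0,0]]}}

```text
t: 1.6
eef_pos: [0.4369, -0.3494, 0.1706]
tcp_rot: [[0.107, 0.994, 0.0], [0.994, -0.107, -0.0], [-0.0, 0.0, -1.0]]
wrist_force: [-0.3, -0.3, 0.4]
grip_width: 0.0857
grasp_force: 0.0
```

{"name": "jog_arm", "arguments": {"increments": [[1,0.05,0,-2.5,0],[1,0,0,-2.5,0],[1,0,0,-2.5,0],[1,0,0,-2.2,0],[1,0,0,-1.0,0]]}}

```text
t: 2.1
eef_pos: [0.4368, -0.3486, 0.0617]
tcp_rot: [[0.107, 0.994, -0.002], [0.994, -0.107, 0.001], [0.001, -0.002, -1.0]]
wrist_force: [-0.6, -0.3, 0.2]
grip_width: 0.0852
grasp_force: 0.0
```

{"name": "jog_arm", "arguments": {"increments": [[0.5,0,0,0,0],[0.4,0,0,0,0],[0.35,0,0,0,0],[0.35,0,0,0,0],[0.35,0,0,0,0]]}}

```text
t: 2.6
eef_pos: [0.4383, -0.3491, 0.064]
tcp_rot: [[0.106, 0.994, 0.001], [0.994, -0.106, -0.001], [-0.001, 0.001, -1.0]]
wrist_force: [0.0, 0.6, 0.7]
grip_width: 0.0298
grasp_force: 0.0
```

```bash
python3 - <<'E'
from h import *
im,d=snap('scene','scene1'); s=observe(); print(s['eef_pos'],s['wrist_force'],s['grip_width'])
c=cams.get_calibration('scene');f=192/np.tan(np.radians(c['vertical_fov'])/2);M=c['cam_to_world']
p=np.linalg.inv(M)@np.array([.4377,-.349,.06,1]);u=int(c['cx']-f*p[0]/p[2]);v=int(c['cy']+f*p[1]/p[2]);print(u,v)
cv2.imwrite('pics/crop1.png',cv2.resize(im[v-40:v+35,u-50:u+50,::-1],None,fx=7,fy=7,interpolation=cv2.INTER_CUBIC))
E
```

```text
[ 0.43825126 -0.3489765   0.06383825] [ 0.79320055  1.21831854 -0.95319894] 0.029831062084217555
345 244
```

View pics/crop1.png

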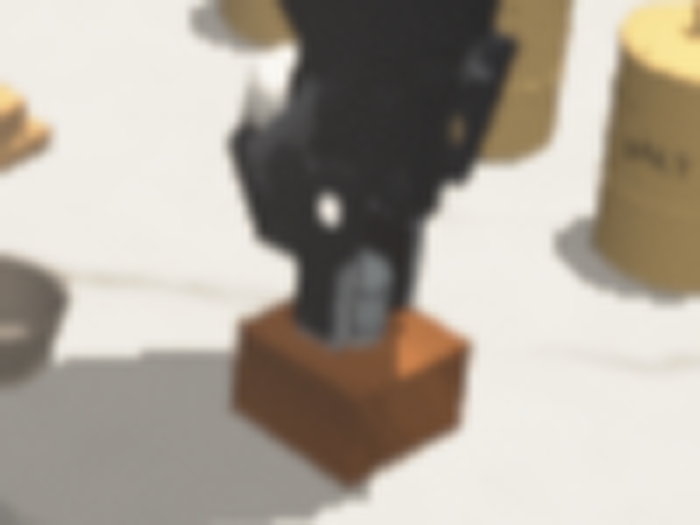

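The crop shows the fingers on either side of the pin head, about (360,295) in the crop, with the tips just above the block. I'll close now.

{"name": "jog_arm", "arguments": {"increments": [[0.25,0,0,0,0],[0.2,0,0,0,0],[0.0,0,0,0,0],[0,0,0,0,0],[0,0,0,0,0]]}}

```text
t: 3.15
eef_pos: [0.4382, -0.3489, 0.0639]
tcp_rot: [[0.106, 0.994, 0.001], [0.994, -0.106, -0.0], [-0.0, 0.001, -1.0]]
wrist_force: [-1.6, 0.8, 5.9]
grip_width: 0.0201
grasp_force: 58.4
```

{"name": "jog_arm", "arguments": {"increments": [[0,0,0,0.3,0],[0,0,0,0.5,0],[0,0,0,0.5,0],[0,0,0,0.5,0],[0,0,0,0,0]]}}

```text
t: 3.65
eef_pos: [0.4382, -0.3491, 0.0821]
tcp_rot: [[0.106, 0.994, 0.001], [0.994, -0.106, -0.001], [-0.001, 0.001, -1.0]]
wrist_force: [0.2, 0.4, -1.6]
grip_width: 0.0197
grasp_force: 58.7
```

{"name": "jog_arm", "arguments": {"increments": [[0,0,0,2,0],[0,0,0,3,0],[0,0,0,3.8,0],[0,0.2,1.7,0,0],[0,0.4,3.5,0,0]]}}

```text
t: 4.15
eef_pos: [0.4444, -0.2979, 0.1699]
tcp_rot: [[0.108, 0.994, 0.002], [0.994, -0.108, -0.002], [-0.002, 0.002, -1.0]]
wrist_force: [0.7, 0.3, -1.3]
grip_width: 0.0202
grasp_force: 59.8
```

{"name": "jog_arm", "arguments": {"increments": [[0,0.5,4,0,0],[0,0.5,4,0,0],[0,0.5,4,0,0],[0,0.5,4,0,0],[0,0.5,4,0,0]]}}

```text
t: 4.65
eef_pos: [0.4683, -0.0949, 0.1688]
tcp_rot: [[0.106, 0.994, -0.001], [0.994, -0.106, 0.0], [0.0, -0.001, -1.0]]
wrist_force: [1.5, 0.3, -1.6]
grip_width: 0.02
grasp_force: 59.8
```

{"name": "jog_arm", "arguments": {"increments": [[0,0.4,3.6,0,0],[0,0.4,2.6,0,0],[0,0.35,1.5,0,0],[0,0.2,0.5,0,0],[0,0,0,0,0]]}}

```text
t: 5.15
eef_pos: [0.4823, -0.0143, 0.1689]
tcp_rot: [[0.104, 0.995, -0.001], [0.995, -0.104, -0.0], [-0.0, -0.001, -1.0]]
wrist_force: [-0.2, -0.6, -2.0]
grip_width: 0.0199
grasp_force: 59.8
```

```bash
python3 - <<'E'
from h import *
np.set_printoptions(precision=4,suppress=True)
im,d=snap('scene','scene2'); s=observe(); print(s['eef_pos'],s['wrist_force'],s['grip_width'])
def px(p):
    c=cams.get_calibration('scene');f=192/np.tan(np.radians(c['vertical_fov'])/2)
    p=np.linalg.inv(c['cam_to_world'])@np.array([*p,1]);return c['cx']-f*p[0]/p[2],c['cy']+f*p[1]/p[2]
e=s['eef_pos']; k=7
u,v=map(int,px((.4776,-.015,.08))); u0,v0=u-50,v-45
o=cv2.resize(im[v0:v0+80,u0:u0+100,::-1],None,fx=k,fy=k,interpolation=cv2.INTER_CUBIC)
for p,c in ((e-[0,0,.058],(0,0,255)),(e-[0,0,.024],(0,0,255)),((.4776,-.015,.052),(255,0,0)),((.4849,.0638,.097),(0,255,0))):
    q=px(p); print(q); cv2.circle(o,(int((q[0]-u0+.5)*k),int((q[1]-v0+.5)*k)),3,c,-1)
cv2.imwrite('pics/crop2.png',o)
E
```

```text
[ 0.4822 -0.0149  0.1689] [ 0.046  -0.6973 -1.7829] 0.019643254097105888
(np.float64(261.67622531585255), np.float64(183.74056097074302))
(np.float64(261.5787257552974), np.float64(173.64395737600339))
(np.float64(260.86008231815737), np.float64(201.1462628119337))
(np.float64(244.69848395172198), np.float64(180.6084662925952))
```

View pics/crop2.png

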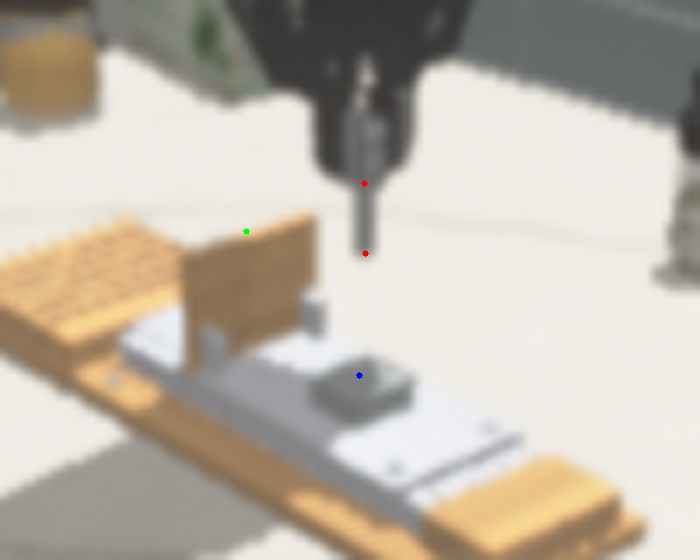

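The pin hangs straight with its tip at about (365,253) in the crop, and the boss centre is at about (362,375). The stop clears the gripper. My x is about 4.5 mm too far, so I'll correct that and go down.

{"name": "jog_arm", "arguments": {"increments": [[0,-0.45,0,0,0],[0,0,0,-2.0,0],[0,0,0,-2.2,0],[0,0,0,-1.2,0],[0,0,0,0,0]]}}

```text
t: 5.7
eef_pos: [0.4764, -0.0157, 0.1138]
tcp_rot: [[0.107, 0.994, -0.003], [0.994, -0.107, -0.0], [-0.0, -0.003, -1.0]]
wrist_force: [-0.7, -0.1, -0.2]
grip_width: 0.0199
grasp_force: 59.8
```

{"name": "jog_arm", "arguments": {"increments": [[0,0,0,-0.2,0],[0,0,0,-0.2,0],[0,0,0,-0.2,0],[0,0,0,-0.2,0],[0,0,0,0,0]]}}

```text
t: 6.2
eef_pos: [0.478, -0.0148, 0.1072]
tcp_rot: [[0.106, 0.994, -0.0], [0.994, -0.106, -0.0], [-0.0, -0.0, -1.0]]
wrist_force: [0.4, 0.0, -0.4]
grip_width: 0.0202
grasp_force: 59.8
```

{"name": "jog_arm", "arguments": {"increments": [[0,0,0,-0.2,0],[0,0,0,-0.2,0],[0,0,0,-0.2,0],[0,0,0,-0.2,0],[0,0,0,0,0]]}}

```text
t: 6.7
eef_pos: [0.4783, -0.0148, 0.0991]
tcp_rot: [[0.106, 0.994, 0.0], [0.994, -0.106, 0.0], [0.0, 0.0, -1.0]]
wrist_force: [2.4, 0.1, -2.9]
grip_width: 0.0202
grasp_force: 59.9
```

{"name": "jog_arm", "arguments": {"increments": [[0,0.04,0,0,0],[0,0,0,-0.2,0],[0,0,0,-0.2,0],[0,0,0,-0.2,0],[0,0,0,0,0]]}}

```text
t: 7.2
eef_pos: [0.4784, -0.0148, 0.093]
tcp_rot: [[0.106, 0.994, -0.0], [0.994, -0.106, 0.0], [0.0, -0.0, -1.0]]
wrist_force: [1.8, 0.0, -1.5]
grip_width: 0.02
grasp_force: 59.9
```

{"name": "jog_arm", "arguments": {"increments": [[0,0.05,0,0,0],[0,0,0,-0.15,0],[0,0,0,-0.1,0],[0,0,0,-0.1,0],[0,0,0,0,0]]}}

```text
t: 7.7
eef_pos: [0.4787, -0.0148, 0.0896]
tcp_rot: [[0.106, 0.994, -0.0], [0.994, -0.106, -0.0], [-0.0, -0.0, -1.0]]
wrist_force: [-0.8, -0.5, -0.6]
grip_width: 0.0201
grasp_force: 59.8
```

{"name": "jog_arm", "arguments": {"increments": [[0,0,0,-0.05,0],[0,0,0,-0.05,0],[0,0,0,-0.05,0],[0,0,0,0,0],[0,0,0,0,0]]}}

```text
t: 8.2
eef_pos: [0.4789, -0.0148, 0.0883]
tcp_rot: [[0.106, 0.994, -0.0], [0.994, -0.106, 0.0], [0.0, -0.0, -1.0]]
wrist_force: [-0.9, -0.2, -0.6]
grip_width: 0.0204
grasp_force: 59.8
```

{"name": "jog_arm", "arguments": {"increments": [[0,0,0,-0.05,0],[0,0,0,0,0],[0,0,0,-0.05,0],[0,0,0,0,0],[0,0,0,0,0]]}}

```text
t: 8.7
eef_pos: [0.4791, -0.0148, 0.0878]
tcp_rot: [[0.106, 0.994, 0.001], [0.994, -0.106, 0.0], [0.0, 0.001, -1.0]]
wrist_force: [-1.3, 0.2, 7.1]
grip_width: 0.02
grasp_force: 60.8
```

{"name": "jog_arm", "arguments": {"increments": [[0,0,0,0.01,0],[0,0.02,0.2,0,0],[0,0.02,0.2,0,0],[0,0.02,0.2,0,0],[0,0.02,0.2,0,0]]}}

```text
t: 9.2
eef_pos: [0.48, -0.0077, 0.0878]
tcp_rot: [[0.106, 0.994, 0.001], [0.994, -0.106, -0.002], [-0.002, 0.001, -1.0]]
wrist_force: [-1.1, -5.1, 5.3]
grip_width: 0.0201
grasp_force: 60.7
```

{"name": "jog_arm", "arguments": {"increments": [[0,0.01,0.1,0,0],[0,0.01,0.1,0,0],[0,0.01,0.1,0,0],[0,0.01,0.1,0,0],[0,0,0,0,0]]}}

```text
t: 9.7
eef_pos: [0.4804, -0.0036, 0.0878]
tcp_rot: [[0.106, 0.994, 0.001], [0.994, -0.106, -0.002], [-0.002, 0.001, -1.0]]
wrist_force: [-1.2, -4.3, 4.9]
grip_width: 0.0201
grasp_force: 60.7
```

{"name": "jog_arm", "arguments": {"increments": [[0,0.01,0.1,0,0],[0,0.01,0.1,0,0],[0,0.01,0.1,0,0],[0,0.01,0.1,0,0],[0,0,0,0,0]]}}

```text
t: 10.2
eef_pos: [0.4808, 0.001, 0.0876]
tcp_rot: [[0.106, 0.994, 0.001], [0.994, -0.106, -0.001], [-0.001, 0.001, -1.0]]
wrist_force: [0.5, -4.5, 5.0]
grip_width: 0.0198
grasp_force: 60.5
```

{"name": "jog_arm", "arguments": {"increments": [[0,0.01,0.1,0,0],[0,0.01,0.1,0,0],[0,0.01,0.1,0,0],[0,0.01,0.1,0,0],[0,0,0,0,0]]}}

```text
t: 10.7
eef_pos: [0.481, 0.0055, 0.0872]
tcp_rot: [[0.106, 0.994, -0.0], [0.994, -0.106, 0.0], [0.0, -0.0, -1.0]]
wrist_force: [1.6, -1.4, -0.6]
grip_width: 0.0201
grasp_force: 59.8
```

{"name": "jog_arm", "arguments": {"increments": [[0,0.01,0.1,0,0],[0,0.01,0.1,0,0],[0,0.01,0.1,0,0],[0,0.01,0.1,0,0],[0,0,0,0,0]]}}

```text
t: 11.2
eef_pos: [0.4812, 0.009, 0.0877]
tcp_rot: [[0.106, 0.994, 0.0], [0.994, -0.106, -0.001], [-0.001, 0.0, -1.0]]
wrist_force: [-0.8, -4.7, 3.7]
grip_width: 0.02
grasp_force: 60.2
```

The tip dropped at y≈0.0055: z force went to zero and the tool sank 0.5 mm. It was back on the strip at y≈0.009, so the hole centre is at y≈0.005. I'll back up to it.

{"name": "jog_arm", "arguments": {"increments": [[0,-0.01,-0.1,0,0],[0,-0.01,-0.1,0,0],[0,-0.01,-0.1,0,0],[0,-0.01,-0.1,0,0],[0,0,0,0,0]]}}

```text
t: 11.7
eef_pos: [0.481, 0.0058, 0.0875]
tcp_rot: [[0.105, 0.994, 0.0], [0.994, -0.105, 0.002], [0.002, -0.0, -1.0]]
wrist_force: [0.3, 3.6, 5.0]
grip_width: 0.02
grasp_force: 60.3
```

{"name": "jog_arm", "arguments": {"increments": [[0,0,0,-0.05,0],[0,0,0,-0.05,0],[0,0,0,0,0],[0,0,0,0,0],[0,0,0,0,0]]}}

```text
t: 12.2
eef_pos: [0.4812, 0.0057, 0.087]
tcp_rot: [[0.105, 0.994, 0.001], [0.994, -0.105, 0.001], [0.001, 0.001, -1.0]]
wrist_force: [-1.6, 4.4, 11.6]
grip_width: 0.0202
grasp_force: 61.3
```

{"name": "jog_arm", "arguments": {"increments": [[0,0,0,0.06,0],[0,-0.01,-0.1,0,0],[0,0,0,0,0],[0,0,0,0,0],[0,0,0,0,0]]}}

```text
t: 12.7
eef_pos: [0.4808, 0.0041, 0.0868]
tcp_rot: [[0.106, 0.994, -0.0], [0.994, -0.106, -0.0], [-0.0, -0.0, -1.0]]
wrist_force: [1.4, 0.7, -0.2]
grip_width: 0.02
grasp_force: 59.9
```

{"name": "jog_arm", "arguments": {"increments": [[0,-0.005,-0.05,0,0],[0,-0.005,-0.05,0,0],[0,0,0,0,0],[0,0,0,0,0],[0,0,0,0,0]]}}

```text
t: 13.2
eef_pos: [0.4806, 0.0031, 0.0869]
tcp_rot: [[0.106, 0.994, -0.0], [0.994, -0.106, -0.0], [-0.0, -0.0, -1.0]]
wrist_force: [2.1, 1.3, -1.1]
grip_width: 0.0201
grasp_force: 59.7
```

{"name": "jog_arm", "arguments": {"increments": [[0,0.01,0.04,0,0],[0,0,0,-0.05,0],[0,0,0,-0.05,0],[0,0,0,0,0],[0,0,0,0,0]]}}

```text
t: 13.7
eef_pos: [0.4805, 0.0036, 0.0859]
tcp_rot: [[0.106, 0.994, -0.001], [0.994, -0.106, -0.0], [-0.0, -0.001, -1.0]]
wrist_force: [-0.8, -0.4, -1.0]
grip_width: 0.02
grasp_force: 59.6
```

Free. Continuing down.

{"name": "jog_arm", "arguments": {"increments": [[0,0,0,-0.1,0],[0,0,0,-0.1,0],[0,0,0,-0.1,0],[0,0,0,0,0],[0,0,0,0,0]]}}

```text
t: 14.2
eef_pos: [0.4807, 0.0036, 0.0829]
tcp_rot: [[0.106, 0.994, -0.0], [0.994, -0.106, -0.0], [-0.0, -0.0, -1.0]]
wrist_force: [-0.0, -0.6, -1.2]
grip_width: 0.0199
grasp_force: 59.6
```

{"name": "jog_arm", "arguments": {"increments": [[0,0,0,-0.15,0],[0,0,0,-0.15,0],[0,0,0,-0.15,0],[0,0,0,-0.1,0],[0,0,0,0,0]]}}

```text
t: 14.7
eef_pos: [0.4806, 0.0036, 0.0773]
tcp_rot: [[0.106, 0.994, -0.001], [0.994, -0.106, 0.0], [-0.0, -0.001, -1.0]]
wrist_force: [-0.2, -0.3, -1.4]
grip_width: 0.02
grasp_force: 59.6
```

{"name": "jog_arm", "arguments": {"increments": [[0,0,0,-0.05,0],[0,0,0,-0.05,0],[0,0,0,-0.03,0],[0,0,0,0,0],[0,0,0,0,0]]}}

```text
t: 15.2
eef_pos: [0.4808, 0.0036, 0.0762]
tcp_rot: [[0.106, 0.994, -0.0], [0.994, -0.106, 0.0], [-0.0, -0.0, -1.0]]
wrist_force: [-0.4, 0.8, -0.6]
grip_width: 0.0199
grasp_force: 59.6
```

{"name": "jog_arm", "arguments": {"increments": [[0,0,0,-0.05,0],[0,0,0,0,0],[0,0,0,-0.04,0],[0,0,0,0,0],[0,0,0,0,0]]}}

```text
t: 15.7
eef_pos: [0.4809, 0.0036, 0.0758]
tcp_rot: [[0.106, 0.994, 0.0], [0.994, -0.106, 0.0], [0.0, 0.0, -1.0]]
wrist_force: [-1.7, 0.1, 7.9]
grip_width: 0.0198
grasp_force: 60.8
```

{"name": "jog_arm", "arguments": {"increments": [[0.25,0,0,0,0],[0.3,0,0,0,0],[0.4,0,0,0,0],[0.5,0,0,0,0],[0.5,0,0,0,0]]}}

```text
t: 16.2
eef_pos: [0.4807, 0.0036, 0.0751]
tcp_rot: [[0.106, 0.994, -0.0], [0.994, -0.106, 0.0], [-0.0, -0.0, -1.0]]
wrist_force: [0.5, 0.3, 0.2]
grip_width: 0.0427
grasp_force: 0.0
```

{"name": "jog_arm", "arguments": {"increments": [[0.6,0,0,0.5,0],[0.6,0,0,1.5,0],[0.6,0,0,3,0],[0.6,0,0,4,0],[0.6,0,0,4,0]]}}

```text
t: 16.7
eef_pos: [0.4803, 0.0036, 0.2068]
tcp_rot: [[0.106, 0.994, -0.001], [0.994, -0.106, 0.0], [-0.0, -0.001, -1.0]]
wrist_force: [0.9, 0.1, 0.7]
grip_width: 0.0513
grasp_force: 0.0
```

{"name": "jog_arm", "arguments": {"increments": [[0.6,-1,-3,0,0],[0.6,-1,-4.5,0,0],[0.6,-1,-4.5,0,0],[0.6,-1,-4.5,0,0],[0.6,0,0,0,0]]}}

```text
t: 17.2
eef_pos: [0.4397, -0.1657, 0.2057]
tcp_rot: [[0.111, 0.994, 0.0], [0.994, -0.111, -0.001], [-0.001, 0.0, -1.0]]
wrist_force: [-0.3, 0.4, 0.0]
grip_width: 0.0515
grasp_force: 0.0
```

```bash
python3 - <<'E'
from h import *
np.set_printoptions(precision=4,suppress=True)
im,d=snap('scene','scene3'); s=observe(); print(s['t'],s['eef_pos'],s['wrist_force'],s['grip_width'])
A=cv2.resize(im[165:245,190:310,::-1],None,fx=5,fy=5,interpolation=cv2.INTER_CUBIC)
t,dt=snap('top','top3'); B=cv2.resize(t[155:225,175:320,::-1],None,fx=4,fy=4,interpolation=cv2.INTER_CUBIC)[:200,:580]
cv2.imwrite('pics/crop3.png',np.vstack([A,np.pad(B,((0,0),(0,20),(0,0)))]))
W=world('scene',d); m=(np.hypot(W[...,0]-.4807,W[...,1]-.0036)<.009)&(W[...,2]>.06); print('head top',np.percentile(W[m][:,2],[5,50,90,97]),W[m].mean(0))
W=world('top',dt); m=(np.hypot(W[...,0]-.4807,W[...,1]-.0036)<.008)&(W[...,2]>.06); print('top',m.sum(),W[m].mean(0) if m.any() else '')
for l,(u0,u1,v0,v1) in (('bowl',(325,357,215,245)),('timer',(325,357,140,172)),('cup',(105,145,195,228))):
    P=W[v0:v1,u0:u1].reshape(-1,3); P=P[(P[:,2]>.015)&(P[:,2]<.1)]; print(l,len(P),P.min(0) if len(P) else '',P.max(0) if len(P) else '')
E
```

```text
17.25 [ 0.4401 -0.1637  0.2056] [ 0.9063  0.4597 -0.3962] 0.051375812729872045
head top [0.0651 0.0773 0.0795 0.0803] [0.4784 0.0017 0.0754]
top 27 [0.4807 0.0035 0.0791]
bowl 0  
timer 12 [ 0.591  -0.2105  0.0155] [ 0.6176 -0.2012  0.0339]
cup 301 [0.3846 0.3548 0.0153] [0.4478 0.435  0.053 ]
```

View pics/crop3.png

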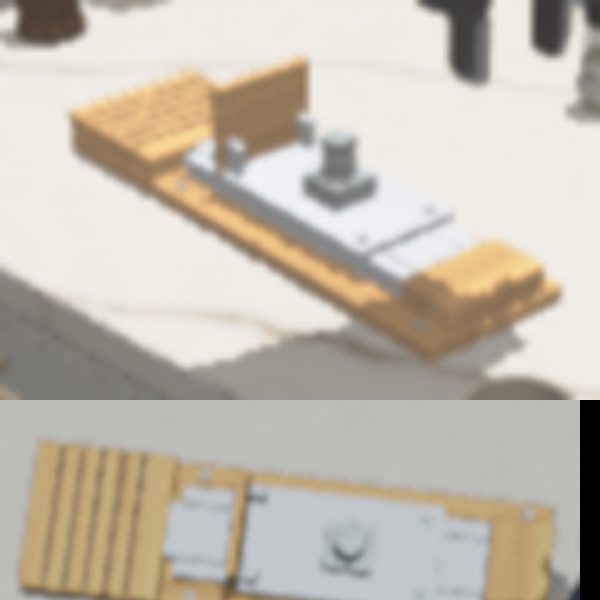

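The pin head sits flat on the boss, at about (340,155) in the scene crop and (348,540) in the top crop. Its top measures about 79–80 mm, where 80 mm is fully home. The bystanders are undisturbed and the gripper is clear, so I'm handing in.

```bash
python3 -c "
from workcell import job
print(job.job_done())"
```

```text
the job is handed in; nothing more can be done
None
```

The lock pin is through the boss and down in the hidden lock hole, its head flat on the boss (head top measured at 79–80 mm, 80 mm is fully home). The gripper has let go and moved clear, and I handed the job in at about 17 s with wrist forces under about 13 N in the readings. In the last pictures the cup had not moved, but the arm hid the bowl and most of the timer. It never worked near those two, so I expect they are still in place.

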